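Set the inspection mirror on a turned foot

TASK

Take the inspection mirror out of its wooden storage block and slide its lower edge fully home into the slot of the inspection rig's swivel, with the glass facing the rig's camera. Then, keeping hold of it, turn mirror and swivel together until the rig's camera sees the middle of the turned wooden foot that stands beside the rig (not the pair at the back of the bench) in the mirror, and finish holding it still at that angle: the swivel springs back if it is let go. Leave that foot and the tape measure standing where they are.

Things in the scene. Friction and masses are not known exactly. Their poses are not given: they have to be found in the camera images.
- mirror_grip (a point): Centre of the handle of the loose inspection mirror. The mirror is an upright plate 5 mm thick, 60 mm wide and 82 mm high; above it sits a dark wooden handle 14 mm thick, 44 mm wide, 40 mm high (118 mm overall, 150 g). This point is 98 mm above the plate's lower edge. x: through the thickness, the glass (52 x 52 mm, its middle 52 mm above the lower edge) faces -x; y: along the width; z: up.
- mirror_edge (a point): Middle of the mirror plate's lower edge, axes as the handle's.
- mirror_glass (a point): Middle of the front of the mirror's glass, 4 mm in front of the plate's middle plane, axes as the handle's.
- rack: Wooden storage block, 60 x 96 x 40 mm high, fixed. Origin under its centre. An upright slot along its y, 28 mm deep, holds the mirror loosely at the start (1.5 mm play each side), so that the mirror must be lifted 28 mm to come free; the start side of the mirror's glass is the block's -x side.
- rig: Fixed inspection rig: a plywood board 340 x 100 x 10 mm. Origin at the underside, on the vertical axis of the swivel. Its -x axis points from the swivel to the small grey camera on a post (top 87 mm high); the front of its lens is 197 mm from the swivel axis and 70 mm above the bench, and it looks along +x at the swivel.
- swivel (a joint): Angle of the swivel about its vertical axis (rad, counter-clockwise from above, -0.95 to 0.95). A light spring (0.12 N m per rad) brings it back to 0, where a seated mirror faces the camera squarely.
- slot (a point): Centre of the slot mouth, level with the top of the swivel's aluminium block (34 x 84 x 26 mm), 44 mm above the bench, on the swivel axis; it turns with the swivel. The slot runs along this point's y, 61.6 mm long, 6.6 mm wide, 20 mm deep; thin sloping lips rise 5 mm above the mouth all round and flare outward by 4 mm on each side to lead the plate in; x: through the slot's thickness, -x is the side on which the glass must be; z: up.
- sight: No solid thing: the camera's line of sight after the mirror. Origin on the swivel axis, 70 mm above the bench; its +x axis points where the camera looks by reflection in a seated mirror. It points at the camera when the swivel stands at 0 and turns twice as far as the swivel, the same way round.
- foot_mid (a point): Middle (half-way up) of the turned wooden foot, a pale turned furniture foot of 50 mm diameter and 86 mm height, standing loose on the bench to one side of the line from swivel to camera. It is what the camera must see; two like it at the far left edge of the bench are not meant.
- tape_mid (a point): Middle of the tape measure, a bystander of 36 x 82 x 66 mm, standing loose on the other side of that line.
Things that resemble listed ones, but are neither listed nor needed, are in the scene too. Leave any purple or turquoise look-alike of the part that bears mirror_grip alone.

How it is judged:
By the outcome, as a careful person would: the job done as asked, in the order asked, and still so for the second after the job is handed in, while the arm keeps its last pose, push and grip.
It also fails if it takes over 48 s, if anything falls off the work surface, if the arm or the gripper's body presses on something with over 40 N, if the wrist force passes 120 N, or if a joint passes its speed limit or range.

ROBOT

A 6-joint arm with a two-finger parallel gripper is mounted at the origin on the work surface; the furniture and walls round the work are solid. World frame = base frame: x ahead of the robot, y to its left, z up, the work surface at z = 0. Lengths are in m, angles in degrees, forces in N, time in s.
With the tool pointing down it reaches from about 0.4 to 0.825 m from the base axis. Payload 7 kg.
Tool frame: the origin (TCP) lies midway between the tips of the shut fingers; the grasp point (between the pads) lies 19 mm behind it; z points along the fingers, y is the direction in which the jaws open and shut (so a half turn about z gives the same grasp; the last joint's range is limited). The gripper opens to 88 mm and grips with 3 to 60 N. Pads are 19 mm wide; open, the fingers measure 130 mm over their backs; the gripper's body (78 mm by 193 mm) begins 47 mm behind the grasp point.
Start: joints at [90.361, 20.546, 0.682, 0, -70.136, -16.507], TCP at [0.188, 0.648, 0.227] pointing down, gripper open.
Joint ranges: [-176.03, 176.03], [-82.01, 121.73], [-58.28, 71.71], [-173.87, 95.51], [-174.79, -0.11], [-173.66, 173.66]. Speed limits (degrees/s): [136.94, 136.94, 172.46, 180, 180, 180].

INTERFACE

Orientations are given as a 3x3 rotation matrix whose columns are the frame's x, y, z axes.
In Python, from rig import robot gives the robot as it stands. Calls block until the motion is done:
- robot.goto(position, orientation): joint-space move of the TCP to a pose.
- robot.servo_line(position, ori=None, speed=0.15): straight line of the TCP; ori=None keeps the orientation; speed is the mean speed in m/s.
- robot.movej(angles): joint-space move.
- robot.move_gripper(opening): opening from 0.0 (shut) to 1.0 (fully open); the grip force is fixed at half the most; returns when the fingers have stopped.
- robot.dwell(seconds).
- robot.ik(position, orientation): joint angles nearest the present ones, or None.
- robot.grab_frame(name): name is "scene" or "top" or "wrist"; returns (picture, depth): 400x640x3 uint8, red, green, blue; 400x640 float32, m along the optical axis (not along the pixel's ray), 0 where there is no reading.
- robot.camera_info(name): a dict with "vfov" (degrees; the focal length in pixels is half the picture's height over the tangent of half this angle, whatever the lens; pixels are square), "cx", "cy" (the principal point, pixels), "view" (4x4, takes a point from world to camera coordinates); the wrist camera has in their place "T_tool_cam" (4x4, takes a point from camera to tool coordinates, whose origin is the TCP and whose axes are the flange's). Camera axes: x right, y down, z forward; pixel columns grow to the right and rows downward; lengths in m; the calibration is good to about 2 mm. A picture is of the moment at which its call begins: read the wrist's pose just before it. camera_info takes no time and is no camera call.
A pose or a line that the arm cannot do raises robot.Unreachable and nothing moves.
- robot.job_done(): hands the job in, once; it reports no verdict.
Readings, each from a call of its own:
- robot.read_t(): time.
- robot.read_qpos(): joint angles.
- robot.read_qvel(): joint speeds.
- robot.read_effort(): joint torques, N m.
- robot.read_position(): TCP position.
- robot.read_tcp_rot(): TCP orientation.
- robot.read_force(): force on the tool from outside, world axes, zero at the start.
- robot.read_ft_torque(): the same for the moment, N m.
- robot.read_grip_width(): opening from 0.0 (shut) to 1.0 (fully open).
Only numpy, scipy, OpenCV 4.12 (cv2) and the standard library are available. Lean on these libraries where they do the work, as an engineer would, in place of code of your own. Each camera call takes 0.05 s, during which the arm holds its last target. There are 200 camera calls.

## Working session

There is one attempt and no reset: what is moved stays moved. The work goes in short steps, each a Python script; the robot and the scene stay as the last script left them, time stands still between calls to the robot, and variables do not carry over. Pictures are saved under pics/ and viewed, about 8 in all and at most 12, crops included, and the job is handed in when it is done.

```bash
ls; mkdir -p pics; python3 - <<'E'
from rig import robot
import cv2,numpy as np
for n in ("scene","top"):
    p,d=robot.grab_frame(n); np.savez(f"{n}.npz",p=p,d=d)
    cv2.imwrite(f"pics/{n}0.png",p[:,:,::-1])
    i=robot.camera_info(n); print(n,i["vfov"],i["cx"],i["cy"]);print(np.round(i["view"],4), (d>0).mean())
print(robot.camera_info("wrist"), robot.read_t(), robot.read_tcp_rot())
E
```

```text
pics
scene 54.093187490585734 315.67520569224115 196.084296950744
[[-0.6866 -0.7269 -0.018   0.4626]
 [-0.5019  0.4918 -0.7115  0.2898]
 [ 0.526  -0.4794 -0.7025  0.7991]
 [ 0.      0.      0.      1.    ]] 0.99589453125
top 43.641476018377546 322.06916810129144 201.30320255511458
[[-0.0264 -0.9996 -0.0071  0.1138]
 [-0.9873  0.0271 -0.1564  0.5776]
 [ 0.1565  0.0028 -0.9877  1.5169]
 [ 0.      0.      0.      1.    ]] 0.99587890625
{'vfov': 71.38972229612716, 'cx': 317.67085063067265, 'cy': 196.6235041658635, 'T_tool_cam': array([[-7.02398279e-04, -9.59692821e-01, -2.81050167e-01,
         7.49728433e-02],
       [ 9.99999732e-01, -7.31969148e-04,  2.39976916e-07,
         2.36043662e-05],
       [-2.05950355e-04, -2.81050091e-01,  9.59693078e-01,
        -1.57737997e-01],
       [ 0.00000000e+00,  0.00000000e+00,  0.00000000e+00,
         1.00000000e+00]])} 0.1 [[ 9.60535638e-01 -2.78156820e-01 -2.68504607e-04]
 [-2.78156904e-01 -9.60534482e-01 -1.49869828e-03]
 [ 1.58965212e-04  1.51423951e-03 -9.99998841e-01]]
```

View pics/scene0.png

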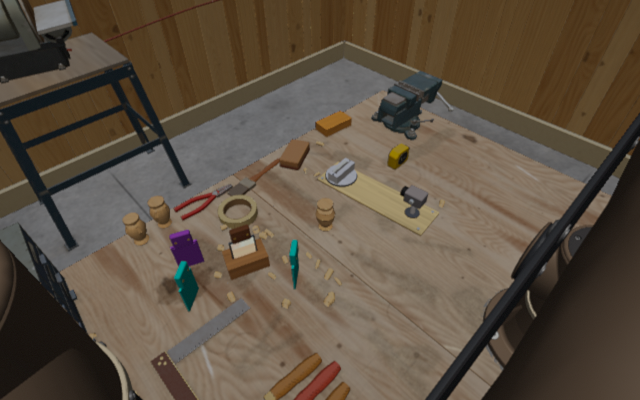

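View pics/top0.png

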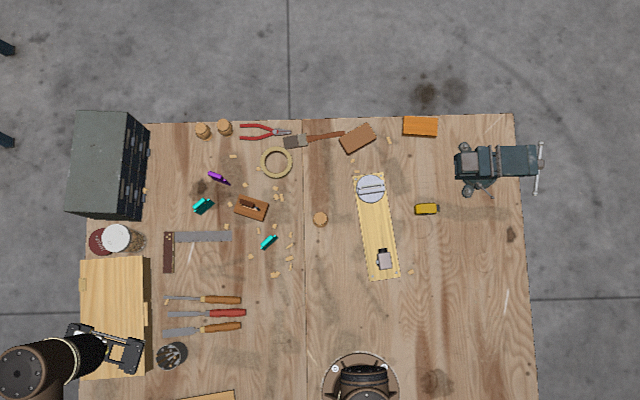

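The scene view shows the dark-handled mirror in its wooden block at scene (243,245), top (252,207). Things it could be confused with:

| Look-alike | Scene pixel | Top pixel |
|---|---|---|
| Purple | (185,248) | (218,178) |
| Turquoise | (187,285) | (203,206) |
| Turquoise | (294,262) | (268,242) |

By the description I choose the dark wooden handle in the block. The other items, in top pixels:
- The foot beside the rig is at (320,218). The pair at the back, (203,130) and (224,127), are not meant.
- The swivel is at (370,188), the rig camera at (384,259) and the tape at (427,209).

```bash
cat > h.py <<'E'
import numpy as np,cv2
from rig import robot
def cloud(name,p=None,d=None,T=None):
    """world points HxWx3; T = camera->world"""
    i=robot.camera_info(name)
    if d is None:
        if name=="wrist":
            P=np.eye(4);P[:3,:3]=robot.read_tcp_rot();P[:3,3]=robot.read_position();T=P@i["T_tool_cam"]
        p,d=robot.grab_frame(name)
    if T is None: T=np.linalg.inv(i["view"])
    f=200/np.tan(np.radians(i["vfov"]/2))
    v,u=np.mgrid[:400,:640]
    c=np.stack([(u-i["cx"])/f*d,(v-i["cy"])/f*d,d],-1)
    return p,d,c@T[:3,:3].T+T[:3,3],T
def pix(name,X,T=None):
    i=robot.camera_info(name);f=200/np.tan(np.radians(i["vfov"]/2))
    V=np.linalg.inv(T) if T is not None else np.array(i["view"])
    c=V[:3,:3]@np.asarray(X)+V[:3,3]
    return f*c[0]/c[2]+i["cx"],f*c[1]/c[2]+i["cy"]
def rect(P):
    r=cv2.minAreaRect((np.asarray(P)[:,:2]*1000).astype(np.float32))
    return np.round(r[0],1),np.round(r[1],1),round(r[2],1)
def down(deg):
    """tool pointing down, tool y (jaw) at deg in world"""
    a=np.radians(deg);y=np.array([np.cos(a),np.sin(a),0]);z=np.array([0,0,-1.]);return np.stack([np.cross(y,z),y,z],1)
E
python3 - <<'E'
from h import *
for n in("top","scene"):
    z=np.load(n+".npz");p,d,W,T=cloud(n,z["p"],z["d"])
    print(n,"cam at",T[:3,3])
    boxes={"top":dict(mirror=(230,192,275,225),foot=(308,206,332,232),swivel=(350,170,388,206),board=(350,170,402,282),cam=(372,244,395,272),tape=(412,200,442,218)),
     "scene":dict(mirror=(220,222,272,278),foot=(312,196,338,232),swivel=(322,156,360,188),cam=(398,182,430,220),tape=(385,143,412,170))}[n]
    for k,(a,b,c,e) in boxes.items():
        Q=W[b:e,a:c].reshape(-1,3);hi=Q[Q[:,2]>.006 if k=="board" else Q[:,2]>.02]
        print(k,len(hi),"zmax",hi[:,2].max().round(3),"rect",rect(hi))
        if k=="mirror":
            for lo,h in((.03,.05),(.06,.13)):
                q=Q[(Q[:,2]>lo)&(Q[:,2]<h)];print("   ",lo,len(q),rect(q),q.mean(0).round(3))
        if k=="swivel":
            q=Q[Q[:,2]>.035];print("   block",len(q),rect(q))
E
```

```text
top cam at [0.33592377 0.09378193 1.58933558]
mirror 613 zmax 1.589 rect (array([487.4, 217.7]), array([382.1,  84.6]), 51.8)
    0.03 469 (array([569.7, 322.6]), array([96.9, 60.5]), 70.5) [0.567 0.321 0.039]
    0.06 80 (array([569.5, 323.4]), array([60.7, 14. ]), 70.4) [0.567 0.319 0.114]
foot 207 zmax 1.589 rect (array([441.3, 107.1]), array([ 46.7, 209.8]), 88.3)
swivel 367 zmax 1.589 rect (array([509.5,  22.8]), array([ 86.8, 364.8]), 54.4)
   block 264 (array([506.2,  23.2]), array([ 80.8, 359.7]), 54.8)
board 2915 zmax 1.589 rect (array([508.5, -33. ]), array([235.5, 357.7]), 87.1)
cam 278 zmax 1.589 rect (array([383.5,  -2.4]), array([ 63.7, 205. ]), 9.1)
tape 271 zmax 1.589 rect (array([463.9, -76.8]), array([ 54.2, 423. ]), 29.6)
scene cam at [0.0427123  0.57679857 0.7758216 ]
mirror 1508 zmax 0.776 rect (array([361.9, 407.2]), array([ 97.2, 718.1]), 68.6)
    0.03 731 (array([571. , 325.4]), array([96. , 62.4]), 70.3) [0.562 0.33  0.039]
    0.06 526 (array([570.2, 325.8]), array([59.9, 15.2]), 71.5) [0.568 0.327 0.097]
foot 443 zmax 0.776 rect (array([294.3, 339. ]), array([ 48. , 692.1]), 45.0)
swivel 406 zmax 0.776 rect (array([361.6, 255.5]), array([ 73.5, 902.3]), 40.1)
   block 285 (array([361.6, 255.6]), array([ 71.8, 902.4]), 40.2)
cam 476 zmax 0.776 rect (array([239.5, 246.1]), array([ 67.7, 766.6]), 25.7)
tape 336 zmax 0.776 rect (array([318.3, 167.7]), array([ 56.4, 984.9]), 30.7)
```

```bash
python3 - <<'E'
from h import *
for n in("top","scene"):
    z=np.load(n+".npz");p,d,W,T=cloud(n,z["p"],z["d"]);W[d==0]=-1
    boxes={"top":dict(foot=(308,206,332,232),swivel=(350,170,388,206),board=(345,165,407,287),cam=(372,240,398,272),tape=(412,200,442,218)),
     "scene":dict(foot=(312,196,338,232),swivel=(322,156,360,188),board=(310,150,445,240),cam=(398,182,430,220),tape=(385,143,412,170))}[n]
    for k,(a,b,c,e) in boxes.items():
        Q=W[b:e,a:c].reshape(-1,3);
        lo,hi=(.006,.014) if k=="board" else (.036,.06) if k=="swivel" else (.02,.2)
        q=Q[(Q[:,2]>lo)&(Q[:,2]<hi)]
        print(n,k,len(q),"zmax",q[:,2].max().round(3),"rect",rect(q))
        if k=="foot":
            for l in np.arange(.01,.09,.02):
                s=q[(q[:,2]>l)&(q[:,2]<l+.02)]
                if len(s)>8: print("   ",l.round(2),len(s),cv2.minEnclosingCircle((s[:,:2]*1000).astype(np.float32)))
# camera crop of mirror
z=np.load("scene.npz");cv2.imwrite("pics/crop.png",cv2.resize(z["p"][150:320,150:400,::-1],None,fx=3,fy=3))
E
```

```text
top foot 202 zmax 0.095 rect (array([520.8, 103.9]), array([44. , 49.4]), 16.6)
    0.03 13 ((523.0477905273438, 104.54747009277344), 24.757646560668945)
    0.05 47 ((522.9752197265625, 105.03831481933594), 24.58417510986328)
    0.07 129 ((523.6158447265625, 104.84445190429688), 20.428691864013672)
top swivel 255 zmax 0.055 rect (array([623.2, -57.7]), array([35.5, 84.8]), 7.2)
top board 1904 zmax 0.014 rect (array([508.9, -71. ]), array([190.6, 383. ]), 88.0)
top cam 276 zmax 0.097 rect (array([396.4, -81.2]), array([63.4, 44.4]), 7.0)
top tape 269 zmax 0.07 rect (array([ 548. , -229.6]), array([75.2, 33. ]), 88.7)
scene foot 440 zmax 0.088 rect (array([522.6, 110.6]), array([44.6, 44. ]), 3.6)
    0.01 12 ((514.0449829101562, 119.35482788085938), 11.428587913513184)
    0.03 84 ((523.44091796875, 110.30052185058594), 24.502777099609375)
    0.05 161 ((522.7706298828125, 108.93592834472656), 23.68516731262207)
    0.07 183 ((524.815185546875, 109.49669647216797), 21.138919830322266)
scene swivel 269 zmax 0.052 rect (array([624.3, -53.9]), array([37. , 87.1]), 7.3)
scene board 2495 zmax 0.014 rect (array([503.2, -73. ]), array([346.2, 308.4]), 53.2)
scene cam 474 zmax 0.09 rect (array([397.8, -78.9]), array([63.8, 46.1]), 5.5)
scene tape 334 zmax 0.067 rect (array([ 548.2, -226. ]), array([77.5, 34.7]), 84.7)
```

View pics/crop.png

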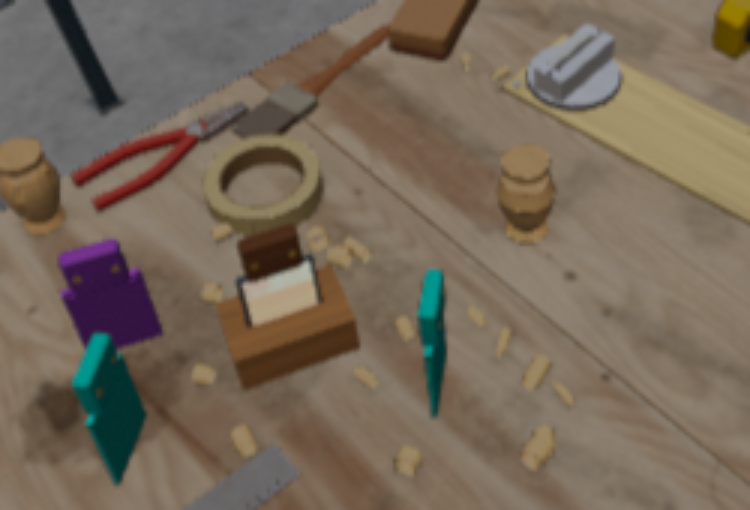

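The crop shows the dark handle and the pale glass in the wooden block at crop (275,290). The glass faces the scene camera. The purple and turquoise plates stand apart from it, so the choice is confirmed. Next I check reachability and take wrist views over the mirror and the swivel with the same tool orientation family.

```bash
python3 - <<'E'
from h import *
for s in(0,180):
    for nm,P,a in(("m",[.570,.324,.22],-19.5),("mg",[.570,.324,.091],-19.5),("s",[.6235,-.056,.22],7),("sg",[.6235,-.056,.103],7),("t",[.6235,-.056,.103],-26)):
        q=robot.ik(P,down(a+s)); print(s,nm,None if q is None else np.round(q,0))
def shot(n):
    p,d,W,T=cloud("wrist"); np.savez(n+".npz",p=p,d=d,W=W,T=T); cv2.imwrite(f"pics/{n}.png",p[:,:,::-1]); return W,d
s=0 
best=[(max(abs(robot.ik([.570,.324,.22],down(-19.5+s))[5]),abs(robot.ik([.6235,-.056,.22],down(-26+s))[5])),s) for s in(0,180) if robot.ik([.570,.324,.22],down(-19.5+s)) is not None]
s=min(best)[1];print("use",s)
t=robot.read_t();robot.goto([.570,.324,.24],down(-19.5+s));print(robot.read_t()-t,robot.read_qpos())
shot("wm")
E
```

```text
0 m [ 47.  19.  -3.   0. -69. 114.]
0 mg [ 47.  25. -11.   0. -54. 114.]
0 s None
0 sg None
0 t [ 13.  22. -15.   0. -53. 141.]
180 m [ 47.  19.  -3.   0. -69. -66.]
180 mg [ 47.  25. -11.   0. -54. -66.]
180 s [ 13.  16.  -6.   0. -67.  -6.]
180 sg [ 13.  22. -15.   0. -53.  -6.]
180 t [ 13.  22. -15.   0. -53. -39.]
use 180
1.825 [ 4.67016089e+01  1.83157540e+01 -8.17981673e-01 -6.18230125e-03
 -7.08699577e+01 -6.61017194e+01]
```

View wm.

View pics/wm.png

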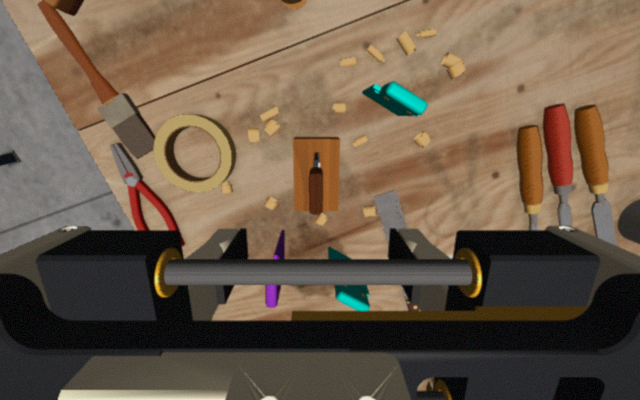

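```bash
python3 - <<'E'
from h import *
z=np.load("wm.npz");W=z["W"];W[z["d"]==0]=-1
Q=W.reshape(-1,3);near=np.hypot(Q[:,0]-.57,Q[:,1]-.324)<.08
for lo,h in((.036,.044),(.06,.088),(.092,.122),(.123,.14)):
    q=Q[near&(Q[:,2]>lo)&(Q[:,2]<h)];print(lo,len(q),rect(q) if len(q)>5 else"",q.mean(0).round(4))
E
```

```text
0.036 2591 (array([571.1, 324.7]), array([95.7, 60. ]), 70.3) [0.5691 0.3193 0.0395]
0.06 20 (array([560.1, 298.3]), array([2.5, 7. ]), 32.5) [0.5604 0.2984 0.0757]
0.092 92 (array([562.7, 301.9]), array([11.8, 13.7]), 68.6) [0.5633 0.3031 0.1039]
0.123 570 (array([570.9, 324.9]), array([44.7, 13.4]), 70.3) [0.5704 0.3233 0.1287]
```

The wrist view shows the handle at (316,190) in the block at (316,175). The nearest look-alikes are over 100 mm from the fingers' path. Next is the swivel.

```bash
python3 - <<'E'
from h import *
robot.goto([.6235,-.056,.22],down(187))
p,d,W,T=cloud("wrist"); np.savez("ws.npz",p=p,d=d,W=W,T=T); cv2.imwrite("pics/ws.png",p[:,:,::-1])
W=W.copy();W[d==0]=-1;Q=W.reshape(-1,3);near=np.hypot(Q[:,0]-.6235,Q[:,1]+.056)<.07
for lo,h in((.0415,.0465),(.047,.056),(.015,.056),(.02,.027),(.012,.022)):
    q=Q[near&(Q[:,2]>lo)&(Q[:,2]<h)];print(lo,len(q),rect(q) if len(q)>5 else"",np.median(q,0).round(4))
H=np.histogram(Q[near,2],np.arange(0,.06,.002));print(H[0])
print(robot.read_position(),robot.read_t())
f=np.hypot(Q[:,0]-.523,Q[:,1]-.107)<.04
for l in(.03,.05,.07):
    q=Q[f&(Q[:,2]>l)&(Q[:,2]<l+.02)];print("foot",len(q),cv2.minEnclosingCircle((q[:,:2]*1000).astype(np.float32)) if len(q)>5 else"")
E
```

```text
0.0415 1309 (array([624.3, -55.6]), array([33.6, 84.6]), 6.2) [ 0.6244 -0.0568  0.0437]
0.047 230 (array([625. , -55.9]), array([16.9, 70.8]), 7.3) [ 0.6277 -0.059   0.048 ]
0.015 3710 (array([624.8, -55.9]), array([89.1, 88.5]), 42.2) [ 0.6247 -0.0579  0.0231]
0.02 240 (array([624.3, -54. ]), array([ 6.4, 59. ]), 6.8) [ 0.6248 -0.0565  0.0237]
0.012 2025 (array([624.8, -58.2]), array([92.3, 88.3]), 6.3) [ 0.6281 -0.0595  0.0174]
[ 538   22   35   96 1544  678  176   85 1256  506    2  159   76    7
   26   10    3    4    5    2   49  811  428  209  115    1    0    0
    0]
[ 0.62378455 -0.0549385   0.22008086] 3.4583
foot 144 ((526.3717041015625, 104.672607421875), 24.516849517822266)
foot 565 ((525.2435302734375, 105.94666290283203), 24.585227966308594)
foot 141 ((526.9320068359375, 96.27046966552734), 16.47269630432129)
```

View pics/ws.png

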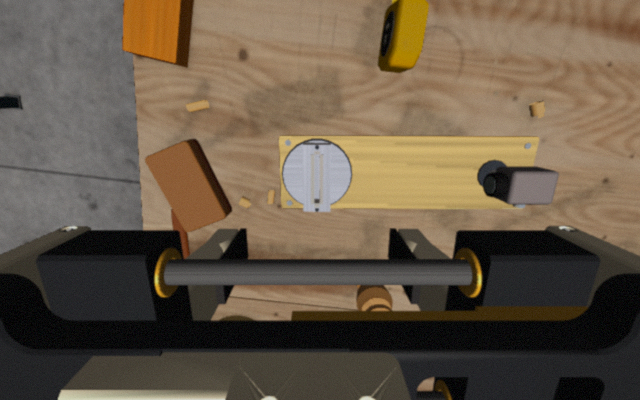

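The wrist view shows the empty slot at (316,175), the rig camera at (520,185), the tape at (405,35) and the foot at (374,298), partly behind the gripper. The slot centre is about (0.6247, -0.0557) with the rig x axis at about 6.6°. Now I grasp.

```bash
python3 - <<'E'
from h import *
R=down(160.3);X,Y=.5709,.3249
robot.goto([X,Y,.20],R)
robot.servo_line([X,Y,.091],R,speed=.1)
robot.dwell(.2)
print(robot.read_position(),robot.read_force(),robot.read_grip_width())
robot.move_gripper(0.0)
print("grip",robot.read_grip_width()*88,robot.read_force(),robot.read_position())
robot.servo_line([X,Y,.14],R,speed=.08)
print(robot.read_force())
robot.servo_line([X,Y,.23],R,speed=.15)
robot.dwell(.3)
print("grip",robot.read_grip_width()*88,robot.read_force(),robot.read_position(),robot.read_t())
p,d,W,T=cloud("scene");cv2.imwrite("pics/held.png",p[:,:,::-1]);np.savez("held.npz",W=W,d=d,p=p)
W[d==0]=-1
Q=W.reshape(-1,3);n=np.hypot(Q[:,0]-X,Q[:,1]-Y)<.05
for a,b in((.15,.17),(.17,.2),(.2,.225)):
    q=Q[n&(Q[:,2]>a)&(Q[:,2]<b)];print(a,len(q),rect(q) if len(q)>5 else"")
E
```

```text
[0.57112629 0.32512968 0.09163635] [-0.20262639  0.32896485  0.02376324] 0.9990120543858166
grip 13.945876205910428 [ 3.53635421 -1.18521291 -1.98225319] [0.57154224 0.32470006 0.09100717]
[-0.22526128 -0.42361561 -1.97740657]
grip 13.920115673931509 [ 0.11064821  0.29591954 -1.48654567] [0.57069815 0.32472697 0.22913259] 9.3083
0.15 180 (array([568.6, 326.2]), array([59.7,  4.9]), 71.6)
0.17 283 (array([567.7, 326.6]), array([59.8,  6.7]), 69.0)
0.2 136 (array([567.6, 326.5]), array([59.5,  4.9]), 70.3)
```

```bash
cat >> h.py <<'E'
SX,SY,SA=.6247,-.0557,6.6
E
python3 - <<'E'
from h import *
R=down(180+SA)
robot.goto([SX,SY,.23],R)
robot.servo_line([SX,SY,.140],R,speed=.12)
robot.dwell(.2)
print(robot.read_position(),robot.read_force(),robot.read_ft_torque(),robot.read_t())
p,d,W,T=cloud("scene");c=pix("scene",[SX,SY,.08]);print(c)
np.savez("hov.npz",p=p,d=d,W=W)
u,v=int(c[0]),int(c[1]);cv2.imwrite("pics/hov.png",cv2.resize(p[v-60:v+60,u-80:u+80,::-1],None,fx=5,fy=5))
W[d==0]=-1;Q=W.reshape(-1,3);n=np.hypot(Q[:,0]-SX,Q[:,1]-SY)<.055
for a,b in((.066,.09),(.09,.115),(.041,.047),(.0475,.056)):
    q=Q[n&(Q[:,2]>a)&(Q[:,2]<b)];print(a,len(q),rect(q) if len(q)>5 else"")
E
```

```text
[ 0.62515683 -0.05564064  0.14092451] [ 0.71827132  0.03791566 -1.70175409] [ 0.08177363  0.00957797 -0.01511616] 11.8917
(np.float64(341.61196866039813), np.float64(157.52540960583283))
0.066 85 (array([623.3, -54.1]), array([ 6.6, 60.9]), 4.1)
0.09 95 (array([621.1, -52.3]), array([ 5.7, 57. ]), 3.9)
0.041 157 (array([621.1, -54.8]), array([87.2, 36. ]), 89.4)
0.0475 25 (array([624. , -52.3]), array([17.4, 64.8]), 5.8)
```

View pics/hov.png

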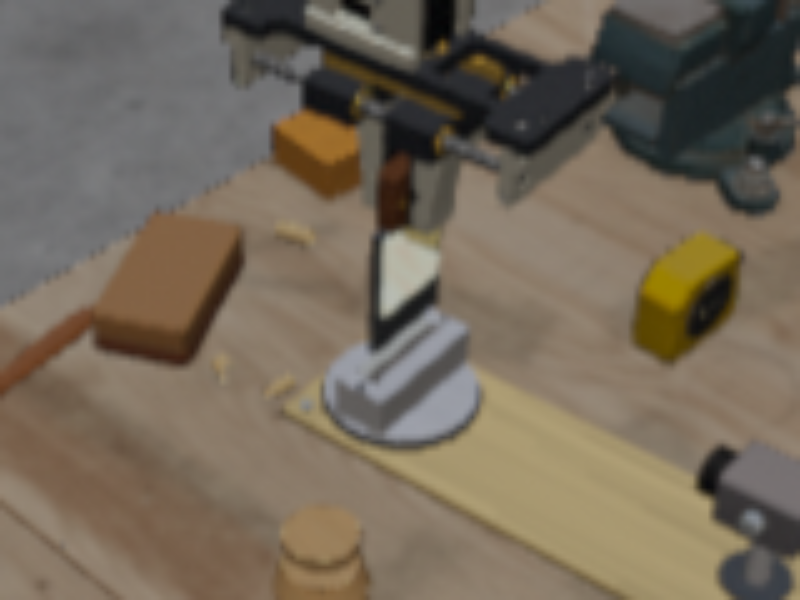

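The crop shows the mirror hanging over the slot at (405,300), glass towards the rig camera and aligned with the block. Now I lower it under force watch.

```bash
python3 - <<'E'
from h import *
R=down(180+SA)
for z in np.arange(.136,.1009,-.003):
    robot.servo_line([SX,SY,z],R,speed=.03)
    P,F,M=robot.read_position(),robot.read_force(),robot.read_ft_torque()
    print(round(z,3),np.round(P*1000,1),np.round(F,1),np.round(M,2),round(robot.read_t(),2))
    if F[2]>15 or np.hypot(F[0],F[1])>15: print("stop");break
E
```

```text
0.136 [624.5 -55.8 135.7] [-0.1 -0.2 -1.9] [ 0.03 -0.07  0.06] 12.22
0.133 [624.5 -55.7 132.7] [ 0.6  0.6 -1.3] [ 0.09 -0.02  0.01] 12.47
0.13 [624.5 -55.7 129.7] [ 0.3 -0.4 -1.9] [ 0.07 -0.05 -0.01] 12.72
0.127 [624.5 -55.7 126.7] [-0.1 -0.1 -1.8] [ 0.1  -0.03  0.03] 12.97
0.124 [624.5 -55.7 123.7] [ 0.3 -0.3 -1.6] [ 0.05 -0.04 -0.05] 13.22
0.121 [624.6 -55.7 120.7] [ 0.8 -0.4 -1.9] [ 0.07 -0.05 -0.01] 13.47
0.118 [624.6 -55.7 117.7] [ 0.1  0.3 -1.2] [ 0.11 -0.01 -0.02] 13.72
0.115 [624.5 -55.7 114.7] [-0.7  0.3 -2.8] [ 0.1  -0.09 -0.01] 13.97
0.112 [624.6 -55.7 111.7] [ 1.1 -0.2 -1.3] [ 0.11 -0.07 -0.02] 14.22
0.109 [624.6 -55.8 108.7] [ 0.2 -0.2 -1.1] [ 0.11 -0.04 -0.02] 14.47
0.106 [624.6 -55.7 105.8] [ 0.2  0.6 -1.7] [ 0.08 -0.06 -0.01] 14.72
0.103 [624.8 -55.7 103. ] [-0.1 -1.2 -0.6] [ 0.07 -0.16 -0.01] 14.97
```

```bash
python3 - <<'E'
from h import *
R=down(180+SA)
z=.103
while z>.0985:
    z-=.0005
    robot.servo_line([SX,SY,z],R,speed=.01); robot.dwell(.1)
    P,F,M=robot.read_position(),robot.read_force(),robot.read_ft_torque()
    print(round(z,4),np.round(P*1000,1),np.round(F,1),np.round(M,2),round(robot.read_t(),2))
    if F[2]>6 or np.hypot(F[0],F[1])>15: print("stop");break
E
```

```text
0.1025 [624.8 -55.7 102.9] [-1.6  0.6  5.1] [ 0.3   0.69 -0.03] 15.32
0.102 [624.9 -55.7 102.9] [-2.4  0.7  8.4] [0.48 1.19 0.02] 15.68
stop
```

The lower edge bottomed at TCP z 102.9 mm, where 103 was expected. Now I turn in small steps about the axis, then measure the swivel.

```bash
python3 - <<'E'
from h import *
for a in np.append(np.arange(-3,-33,-3),-33.3):
    robot.goto([SX,SY,.1025],down(180+SA+a))
    P,F,M=robot.read_position(),robot.read_force(),robot.read_ft_torque()
    print(a,np.round(P*1000,1),np.round(F,1),np.round(M,2),round(robot.read_t(),2))
    if np.linalg.norm(F)>25: print("stop");break
robot.dwell(.3)
R=robot.read_tcp_rot();print("tool yaw",np.degrees(np.arctan2(-R[1,1],-R[0,1])),robot.read_position(),robot.read_force(),robot.read_ft_torque(),robot.read_t())
for n in("top","scene","wrist"):
    p,d,W,T=cloud(n);np.savez(n+"1.npz",p=p,d=d,W=W,T=T);W[d==0]=-1
    Q=W.reshape(-1,3);r=np.hypot(Q[:,0]-SX,Q[:,1]-SY)
    for k,lo,h,m in(("block",.0405,.0465,.05),("lips",.047,.055,.05),("mirror",.058,.1,.05)):
        q=Q[(r<m)&(Q[:,2]>lo)&(Q[:,2]<h)];print(n,k,len(q),rect(q) if len(q)>5 else"")
    q=Q[(np.hypot(Q[:,0]-.524,Q[:,1]-.1065)<.04)&(Q[:,2]>.03)];print("foot",len(q),rect(q) if len(q)>5 else"")
    c=pix(n,[SX,SY,.05],T);u,v=int(c[0]),int(c[1]);print(u,v)
    if n=="scene": cv2.imwrite("pics/turned.png",cv2.resize(p[v-60:v+60,u-80:u+80,::-1],None,fx=5,fy=5))
E
```

```text
-3.0 [625.  -55.7 102.9] [-1.2 -0.4  6.2] [ 0.26  0.63 -0.04] 15.93
-6.0 [625.  -55.7 102.9] [-1.5  0.9  6.8] [0.33 0.55 0.05] 16.18
-9.0 [625.  -55.7 102.9] [-0.6  0.4  5.7] [0.39 0.64 0.06] 16.43
-12.0 [625.  -55.7 102.9] [-1.8  0.6  5.8] [0.38 0.5  0.04] 16.68
-15.0 [625.1 -55.7 102.9] [-1.2  0.6  5.4] [0.28 0.42 0.03] 16.93
-18.0 [625.2 -55.7 102.9] [-0.6  1.3  4.9] [0.29 0.29 0.02] 17.18
-21.0 [625.2 -55.7 102.9] [-1.1  0.9  5.4] [0.23 0.22 0.02] 17.43
-24.0 [625.2 -55.7 102.9] [-0.9 -0.1  4.9] [0.24 0.16 0.  ] 17.68
-27.0 [625.3 -55.7 102.9] [-0.6  0.2  5.4] [0.31 0.15 0.09] 17.93
-30.0 [625.2 -55.7 102.9] [-0.4  0.7  4.5] [0.27 0.18 0.08] 18.18
-33.3 [625.3 -55.6 102.9] [-0.1 -0.5  5.5] [0.3  0.18 0.08] 18.43
tool yaw -26.59143618886988 [ 0.62526251 -0.05566076  0.10293387] [-0.14376762  0.27763598  5.00147906] [0.29618798 0.15962465 0.04162884] 18.725
top block 6 (array([608.3, -50. ]), array([74.4,  1.4]), 65.8)
top lips 1 
top mirror 0 
foot 931 (array([523.8, 108.5]), array([79.1, 75.5]), 4.1)
370 185
scene block 150 (array([624.4, -54.6]), array([84.9, 37.4]), 65.9)
scene lips 56 (array([619.9, -52.1]), array([72.8, 18.5]), 59.9)
scene mirror 213 (array([622.9, -53.5]), array([61.7,  9.4]), 63.0)
foot 531 (array([526.2, 111. ]), array([52.9, 69.1]), 8.8)
341 165
wrist block 1782 (array([619. , -67.3]), array([58.8, 34.1]), 65.0)
wrist lips 295 (array([617.1, -71.4]), array([37.2, 17.5]), 64.4)
wrist mirror 151 (array([610.6, -80.3]), array([3.3, 7.5]), 32.8)
foot 1730 (array([524.4,  91.8]), array([46.4, 21.7]), 2.1)
317 213
```

View pics/turned.png

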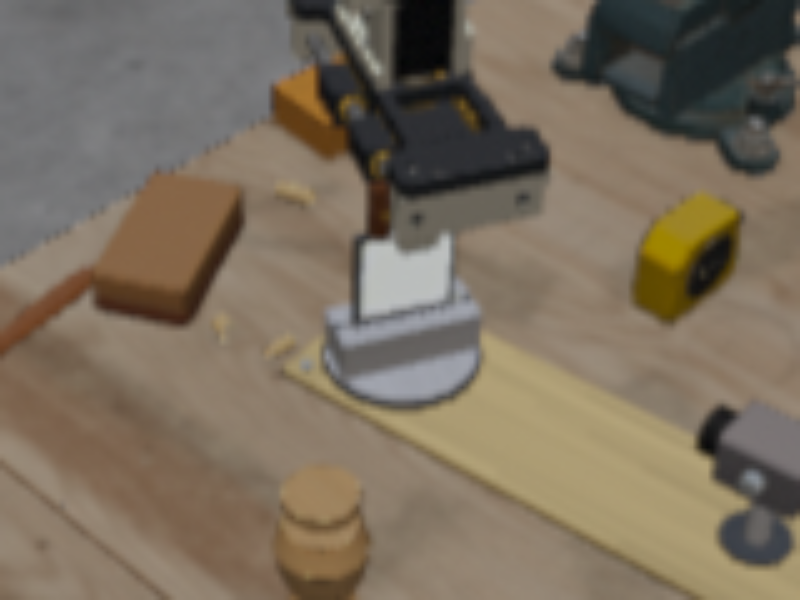

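The crop shows the mirror seated in the turned swivel at (405,290), with the foot at (320,530) and the tape at (690,260) both upright and unmoved. The swivel lags the tool through slot play, so I fit the board and block edges more carefully.

```bash
python3 - <<'E'
from h import *
def edgeang(Q,ax,other=0):
    # fit the two long edges: ax = approx direction deg; extreme points per bin
    a=np.radians(ax);u=np.array([np.cos(a),np.sin(a)]);n=np.array([-u[1],u[0]])
    s=Q[:,:2]@u;t=Q[:,:2]@n;out=[]
    lo,hi=np.percentile(s,5),np.percentile(s,95);b=np.linspace(lo,hi,15)
    for f in(np.min,np.max):
        pts=np.array([[(b[i]+b[i+1])/2,f(t[(s>=b[i])&(s<b[i+1])])] for i in range(14) if ((s>=b[i])&(s<b[i+1])).any()])
        l=cv2.fitLine(pts.astype(np.float32),cv2.DIST_HUBER,0,1e-6,1e-6).ravel();out.append(round(ax+np.degrees(np.arctan(l[1]/l[0])),2))
    return out
for n in("ws","wrist1","top","scene","scene1"):
    z=np.load(n+".npz")
    W=z["W"] if "W" in z else cloud(n,z["p"],z["d"])[2]
    W=W.copy();W[z["d"]==0]=-1;Q=W.reshape(-1,3);C=z["p"].reshape(-1,3).astype(int)
    r=np.hypot(Q[:,0]-SX,Q[:,1]-SY)
    c0=(Q[:,:2]-[SX,SY]);a=np.radians(SA);lx=c0@[np.cos(a),np.sin(a)];ly=c0@[-np.sin(a),np.cos(a)]
    yel=(C[:,0]-C[:,2]>55)&(abs(Q[:,2]-.01)<.006)&(lx<-.06)&(lx>-.25)&(abs(ly)<.06)
    blk=(abs(Q[:,2]-.0435)<.003)&(r<.05)
    g=blk.sum()>100
    print(n,"board",yel.sum(),edgeang(Q[yel],SA) if yel.sum()>200 else "","block",blk.sum(),edgeang(Q[blk],65 if "1" in n else 96.6) if g else "")
    cam=(Q[:,2]>.06)&(Q[:,2]<.1)&(lx<-.17)&(lx>-.29)&(abs(ly)<.04)
    if cam.sum()>30: print("   cam",rect(Q[cam]), "cam lateral rel axis y'",np.median(ly[cam]))
E
```

```text
ws board 9508 [np.float32(6.95), np.float32(6.9)] block 1327 [np.float32(96.17), np.float32(96.42)]
   cam (array([398.5, -79.2]), array([64.1, 45.4]), 7.1) cam lateral rel axis y' -0.003352800981536377
wrist1 board 24416 [np.float32(6.79), np.float32(6.75)] block 1782 [np.float32(65.16), np.float32(65.94)]
   cam (array([417.5, -86.2]), array([45.4, 30.1]), 68.9) cam lateral rel axis y' -0.005779077051755434
top board 1494 [np.float32(7.2), np.float32(6.61)] block 142 [np.float32(98.31), np.float32(95.41)]
   cam (array([396.4, -81.2]), array([63.4, 44.4]), 7.0) cam lateral rel axis y' -0.0006520012374645699
scene board 85  block 194 [np.float32(95.9), np.float32(96.88)]
   cam (array([397.8, -78.9]), array([63.8, 46.1]), 5.5) cam lateral rel axis y' 0.010940091710578708
scene1 board 1106 [np.float32(-0.21), np.float32(9.93)] block 150 [np.float32(55.25), np.float32(64.99)]
   cam (array([397.2, -78.7]), array([62.7, 47.2]), 6.4) cam lateral rel axis y' 0.010699372654782258
```

```bash
python3 - <<'E'
from h import *
robot.goto([SX,SY,.1025],down(180+SA-34.5)); robot.dwell(.5)
R=robot.read_tcp_rot();print("tool yaw",np.degrees(np.arctan2(-R[1,1],-R[0,1])),robot.read_position(),robot.read_force(),robot.read_grip_width()*88,robot.read_t())
def rings(Q,ax):
    a=np.radians(ax);u=np.array([np.cos(a),np.sin(a)]);n=np.array([-u[1],u[0]]);s=Q[:,:2]@u;t=Q[:,:2]@n;o=[]
    b=np.linspace(*np.percentile(s,[5,95]),15)
    for f in(np.min,np.max):
        k=[(s>=b[i])&(s<b[i+1]) for i in range(14)]
        pts=np.float32([[(b[i]+b[i+1])/2,f(t[k[i]])] for i in range(14) if k[i].any()])
        l=cv2.fitLine(pts,cv2.DIST_HUBER,0,1e-6,1e-6).ravel();o.append(ax+np.degrees(np.arctan(l[1]/l[0])))
    return np.round(o,2)
for i in range(2):
    p,d,W,T=cloud("wrist");W[d==0]=-1;Q=W.reshape(-1,3);r=np.hypot(Q[:,0]-SX,Q[:,1]-SY)
    q=Q[(abs(Q[:,2]-.0435)<.003)&(r<.05)];print(rings(q,64.5),rect(q))
p,d,W,T=cloud("scene");W[d==0]=-1;Q=W.reshape(-1,3);cv2.imwrite("pics/fin.png",cv2.resize(p[100:240,260:440,::-1],None,fx=4,fy=4))
q=Q[(np.hypot(Q[:,0]-.524,Q[:,1]-.1085)<.035)&(Q[:,2]>.03)&(Q[:,2]<.05)];print("foot",cv2.minEnclosingCircle((q[:,:2]*1000).astype(np.float32)))
q=Q[(np.hypot(Q[:,0]-.548,Q[:,1]+.226)<.06)&(Q[:,2]>.02)];print("tape",rect(q))
E
```

```text
tool yaw -27.789962266961076 [ 0.62527592 -0.05564798  0.10292632] [-0.55471993  0.78711097  5.21218126] 13.907000027419231 19.625
[64.02 64.68] (array([618.8, -67.1]), array([58.8, 34.1]), 63.8)
[63.95 64.68] (array([618.8, -67.2]), array([58.9, 34. ]), 63.8)
foot ((522.102294921875, 111.53799438476562), 24.086002349853516)
tape (array([ 548.7, -225.8]), array([76.9, 33.9]), 87.3)
```

View pics/fin.png

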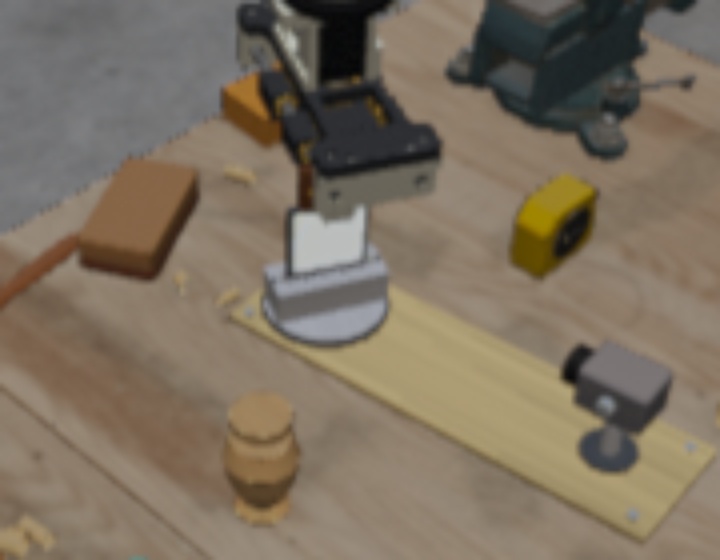

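The swivel block stands at about 64.4°, against a target of 64.25 to 64.65°. The mirror is seated and held, and the foot and tape are unmoved, so I hand in.

```bash
python3 -c "
from rig import robot
robot.job_done()"
```

```text
the job is handed in; nothing more can be done
```

I took the mirror from its block and lowered it into the swivel slot with the glass facing the rig camera. I then turned mirror and swivel about -32.4° and handed the job in with the gripper still holding them, at about 20 s of the 48 s.

**Seating:** The lower edge bottomed at TCP z 102.9 mm, where 103 was expected. It stayed pressed down with about 5 N and almost no sideways force.

**Angle:** My last wrist-camera fits put the swivel at about -32.2 to -32.5°. The line from swivel to foot calls for -32.6°, or about -33.2° for the plate if the 4 mm glass offset is counted.

**Bystanders:** In the last picture the foot and the tape measure stand upright. Their measured positions match the start within a few millimetres.

**Disagreements:**
- The swivel lags the gripper by about 2° because of play in the slot, so I set the final angle between the swivel's and the plate's ideal values.
- The plate's own angle was not measured closely. Its face fit in the scene camera was too coarse.
- The fixed cameras disagree with each other by up to 4–5 mm in y. I used the wrist camera for the slot and within-camera differences for the foot's direction, which agreed to 0.2°.
- Block edge fits scattered by about 0.7°, which is about 8 mm at the foot (25 mm radius).

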